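Seat the lid in the lipped crock

TASK

Put the terracotta lid on the crock: slip the lid's edge under the lip that overhangs one side of the crock's mouth while the lid is tilted, then level it so that it lies flat in its recess, and let go. Do not shove the crock about, and leave the pencil and the slip trailer where they are.

Things in the scene. Friction and masses are not known exactly. Their poses are not given: they have to be found in the camera images.
- lid: Loose round terracotta lid: disc 90 mm diameter, 6 mm thick, 0.11-0.22 kg, lying handle up on the worktop. A solid upright bar handle stands on its centre: 40 mm long (lid's x), 16 mm thick (y), top 42 mm above the lid's underside; grip it across the 16 mm. Origin: centre of underside; z up through the handle. May be seated at any yaw.
- crock: Loose, heavy (1.6 kg) round terracotta crock, 120 mm diameter, on the worktop. Its mouth is a round recess, 94 mm diameter, 13 mm deep (45 to 58 mm above the worktop), with a flat ledge at the bottom round a well 72 mm wide. A lip overhangs the mouth on the crock's -x side, facing the robot within half a radian. Origin: centre of the underside, z up.
- crock_seat (a point): Centre of the crock's ledge level, 45 mm above the crock's underside: where the lid's origin comes when seated. Axes as the crock's (the lip is towards -x).
- crock_lip (a point): Middle of the lip's inner edge, at its underside, 39 mm from the crock's axis. The lip is 5 mm thick, lies on the rim (58 to 63 mm above the worktop), reaches 8 mm in over the recess and spans about 45 degrees either way; 13 mm are free between ledge and lip. It bars a straight drop: the lid's edge goes under it first.
- pencil: Loose red pencil, 170 mm long, 8 mm high, lying between lid and crock, pointing away from the robot; a bystander. Origin: its middle, underside.
- slip_trailer: Loose rubber bulb with a nozzle, 47x103x48 mm, lying beyond the work on the left; a bystander. Origin: its middle, underside.
Mind the look-alikes: they are no part of the job. What is shaped like the lid but blue or green is not meant.

How it is judged:
By the outcome, as a careful person would: the job done as asked, in the order asked, and still so for the second after the job is handed in, with the robot touching nothing.
It also fails if it takes over 48 s, if anything falls off the work surface, if the arm or the gripper's body presses on something with over 40 N, if the wrist force passes 120 N, or if a joint passes its speed limit or range.

ROBOT

A 6-joint arm with a two-finger parallel gripper is mounted at the origin on a cart in front of the work surface, level with it; the furniture and walls round the work are solid. World frame = base frame: x ahead of the robot, y to its left, z up, the work surface at z = 0. Lengths are in m, angles in rad, forces in N, time in s.
With the tool pointing down it reaches from about 0.3 to 0.875 m from the base axis. Payload 6.4 kg.
Tool frame: the origin (TCP) lies midway between the tips of the shut fingers; the grasp point (between the pads) lies 19 mm behind it; z points along the fingers, y is the line along which they close (so a half turn about z gives the same grasp; the last joint's range is limited). The gripper opens to 85 mm and grips with 20 to 120 N. Pads are 22 mm wide; open, the fingers measure 114 mm over their backs; the gripper's body (76 mm by 85 mm) begins 54 mm behind the grasp point. The pads swing forward as they close: fully open they stand 13 mm farther back than shut.
Start: joints at [-1.449, 0.181, 1.607, -0, 1.354, -0.206], TCP at [0.185, -0.544, 0.231] pointing down, gripper open.
Joint ranges: [-2.99, 2.99], [-0.89, 2.07], [0.3, 2.58], [-1.14, 4.28], [0, 2.63], [-3.12, 3.12]. Speed limits (rad/s): [2.57, 2.57, 3.01, 3.14, 3.14, 3.14].

INTERFACE

Orientations are given as a unit quaternion [w, x, y, z].
In Python, from bench import ctrl gives the robot as it stands. The module is installed in compiled form; this text tells all that it offers.
- The arm moves only by the tool move_arm, never from a script. Its argument "plan" is one flat list of numbers, 6 for each row, row after row: the shift along the world's x, y, z in units of 50 mm (1.0 is 50 mm), then the turn, a rotation vector about the world's x, y, z in rad. A call has 1 to 10 rows; each row is the pose to reach, as a shift and turn from the pose commanded when the call began; what a row does not reach only later rows make up. A row lasts 1/8 s, in which the tool goes at most 62.5 mm and 10.7 degrees, less where a joint would pass 70% of its speed; a pose out of reach is approached as far as the arm can. A call with a gripper value outside its range is refused whole. "grip" is the finger opening in mm, from 0 to 85.4, set as the call begins (left out, the last holds). The fingers move at their own pace and stop on an object; the grip force is fixed at half the most. Time passes only in rows, so rows that repeat a pose let the fingers close. It gives the time, the measured TCP pose, the force, the opening and the grip force at its end, in the units of the state.
- ctrl.get_obs(): the state, without advancing time (a new reading comes with each control period).
- ctrl.camera(name): name is "side" or "top"; returns a dict with "pixels" (420x560x3 uint8, red, green, blue), "fx", "fy", "cx", "cy" (pixels), "origin" and "attitude" of the camera in the world. Camera axes: x right, y down, z forward; pixel columns grow to the right and rows downward; lengths in m; the calibration is good to about 2 mm. A picture is of the moment at which its call begins. There is no depth.
- ctrl.hand_in(): hands the job in; it is judged then, once.
The state is a dict: "time_s": time; "q": joint angles; "dq": joint speeds; "joint_efforts": joint torques, N m; "eef_pos": TCP position; "eef_rot": TCP orientation; "wrist_force": force on the tool from outside, world axes, zero at the start; "torque": the same for the moment, N m; "opening": opening from 0.0 (shut) to 1.0 (fully open); "grasp_force": force on a finger pad.
Only numpy, scipy, OpenCV 4.12 (cv2) and the standard library are available. Lean on these libraries where they do the work, as an engineer would, in place of code of your own. Each camera call takes 0.05 s, during which the arm holds its last target. There are 200 camera calls.

## Working session

There is one attempt and no reset: what is moved stays moved. The work goes in short steps, Python scripts to look and compute and a tool call to move; the robot and the scene stay as the last step left them, time stands still between calls to the robot, and variables do not carry over. Pictures are saved under pics/ and viewed, at most 10 in all, crops included, and the job is handed in when it is done.

Besides the shell and the picture viewer there is one more tool, called after "Emit:" in YAML: its name, and indented under it one key for each argument. move_arm: Moves the arm, as the interface text tells. Its arguments: {"type":"object","properties":{"plan":{"type":"array"},"grip":{"type":"number"}},"required":["plan"]}

```bash
mkdir -p pics
cat > h.py <<'E'
import numpy as np,cv2
from bench import ctrl
from scipy.spatial.transform import Rotation as R
def cam(n,f=None):
    c=ctrl.camera(n)
    if f: cv2.imwrite('pics/'+f,c['pixels'][:,:,::-1])
    return c
def rot(c):
    a=np.array(c['attitude'],float)
    return a if a.shape==(3,3) else R.from_quat(a[[1,2,3,0]]).as_matrix()
def ray(c,u,v):
    return np.array(c['origin'],float),rot(c)@np.array([(u-c['cx'])/c['fx'],(v-c['cy'])/c['fy'],1])
def onz(c,u,v,z):
    o,d=ray(c,u,v); return o+d*(z-o[2])/d[2]
def proj(c,p):
    q=rot(c).T@(np.array(p)-np.array(c['origin'])); return c['fx']*q[0]/q[2]+c['cx'],c['fy']*q[1]/q[2]+c['cy']
E
python3 - <<'E'
from h import *
for n in('top','side'):
    c=cam(n,n+'0.png'); print(n,c['fx'],c['cx'],c['cy'],c['origin'],c['attitude'])
o=ctrl.get_obs();print(o)
E
```

```text
top 543.9200878544539 281.3340619731158 210.18473967344784 [-0.22248431  0.33871155  1.61984972] [ 0.13930447 -0.54398528  0.80256398 -0.20140838]
side 530.5383952709158 275.4482336570455 201.3124749623347 [ 0.62404812 -1.12645034  0.8438381 ] [-0.47016998  0.88221167  0.01487253 -0.02053214]
{'time_s': 0.1, 'q': array([-1.44934813e+00,  1.81440908e-01,  1.60787028e+00,  2.78911369e-05,
        1.35379348e+00, -2.06292610e-01]), 'dq': array([-0.00035655, -0.00139175, -0.00283487,  0.00024523,  0.00036092,
        0.00123845]), 'joint_efforts': array([ 2.79060623e-04, -4.45875049e+01, -3.52239275e+01, -2.04894736e-04,
        4.15688744e-03,  1.96143372e-05]), 'eef_pos': array([ 0.18506598, -0.54390601,  0.230507  ]), 'eef_rot': array([-7.54750721e-04,  9.86603474e-01,  1.63134954e-01,  4.56659030e-05]), 'wrist_force': array([ 0.11407411, -0.43590458, -0.33214774]), 'torque': array([-0.08355957, -0.02662531,  0.045454  ]), 'grasp_force': 0.0, 'opening': 1.0013104011431753}
```

View pics/top0.png

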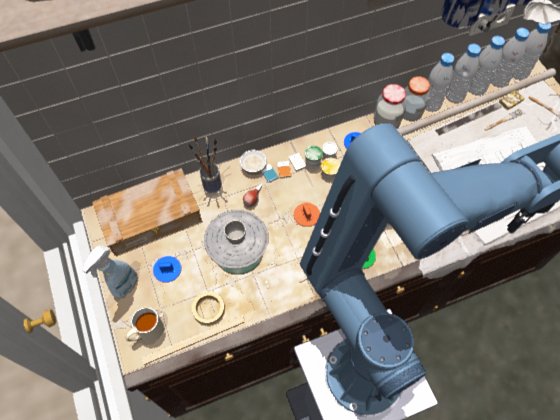

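View pics/side0.png

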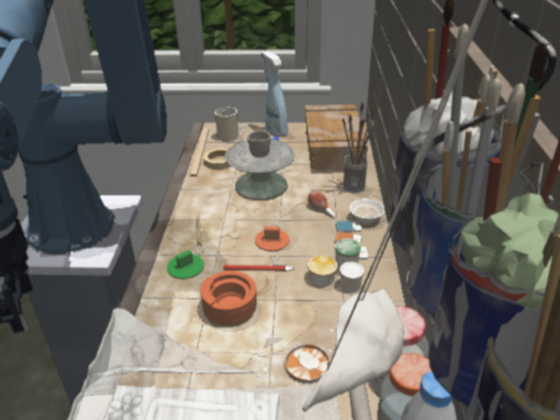

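The top view shows the terracotta lid at (307,214) and the arm hiding the crock. The side view shows the lid at (272,238), the pencil at (257,268), the crock at (229,297) and the green look-alike at (186,265).

Run:
```python
from h import *
def m(c):
    h=cv2.cvtColor(c['pixels'],cv2.COLOR_RGB2HSV); return cv2.inRange(h,(3,140,60),(13,255,255)),h
s=cam('side');t=cam('top')
for n,c in(('side',s),('top',t)):
    k,h=m(c); N,l,st,ce=cv2.connectedComponentsWithStats(k)
    for i in range(1,N):
        if st[i,4]>60: print(n,st[i],ce[i].round(1),onz(c,*ce[i],0.006).round(3))
im=s['pixels'][:,:,::-1][200:335,165:315]; cv2.imwrite('pics/s1.png',cv2.resize(im,None,fx=5,fy=4.4,interpolation=cv2.INTER_CUBIC) if 0 else cv2.resize(im,None,fx=4.4,fy=4.4,interpolation=cv2.INTER_CUBIC))
```

```text
side [256 231  33  19 340] [271.8 241.6] [ 0.548 -0.064  0.006]
side [225 266  59   4 182] [254.7 267.1] [ 0.512 -0.163  0.006]
side [ 201  270   54   40 1229] [227.2 291.5] [ 0.456 -0.248  0.006]
side [390 371  28  23 120] [403.6 384.9] [ 0.815 -0.488  0.006]
top [408  82  22  13  74] [417.1  90.2] [ 0.881 -0.65   0.006]
top [250 189   8  15  63] [253.6 195.7] [0.677 0.091 0.006]
top [294 203  26  23 463] [306.2 214.2] [ 0.544 -0.048  0.006]
top [136 313  20  18  90] [145.3 321.7] [0.385 0.55  0.006]
```

View pics/s1.png

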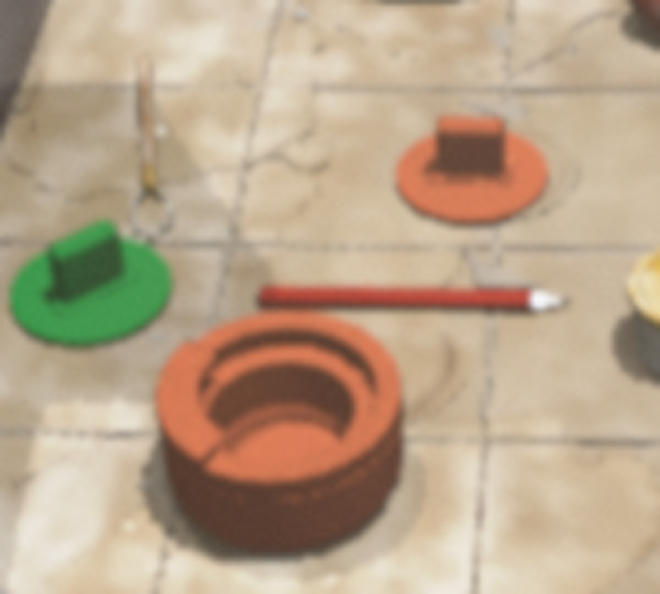

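Run:
```python
from h import *
s=cam('side');t=cam('top')
f=lambda u,v,z:onz(s,165+u/4.4,200+v/4.4,z)[:2].round(4)
# lid disc contour (top face z=.006) lower part incl. sides; side px
h=cv2.cvtColor(s['pixels'],cv2.COLOR_RGB2HSV)
print('lid L,R',f(396,174,.006),f(548,174,.006),'near',f(472,216,.006),'far',f(472,127,.006))
print('handle base near',f(433,170,.006),f(503,176,.006),'top near',f(438,138,.042),f(503,140,.042),'top far',f(440,116,.042),f(502,117,.042))
print('crock top L,R',f(157,398,.058),f(403,398,.058),'near',f(280,487,.058),'far',f(285,312,.058),'base near',f(275,553,0))
for p in [(205,468),(200,345),(213,345),(185,345),(200,390),(213,375),(255,415)]: print(p,f(*p,.063))
# circle fit of crock rim by mask
k=cv2.inRange(h,(3,110,20),(13,255,255))
k=cv2.morphologyEx(k,cv2.MORPH_CLOSE,np.ones((3,3),np.uint8))
k[:262]=0;k[:270,222:]=k[:270,222:]
cs,_=cv2.findContours(k[:,195:265],cv2.RETR_EXTERNAL,cv2.CHAIN_APPROX_NONE)
c=max(cs,key=cv2.contourArea)[:,0]+[195,0]; print(c.min(0),c.max(0))
# lid in top view
ht=cv2.cvtColor(t['pixels'],cv2.COLOR_RGB2HSV); kt=cv2.inRange(ht,(3,140,30),(13,255,255)); kt[:,:285]=0;kt[:195]=0;kt[240:]=0;kt[:,330:]=0
e=cv2.fitEllipse(max(cv2.findContours(kt,cv2.RETR_EXTERNAL,cv2.CHAIN_APPROX_NONE)[0],key=len)); print(e,onz(t,e[0][0],e[0][1],.006))
```

```text
lid L,R [ 0.5041 -0.056 ] [ 0.5926 -0.0545] near [ 0.5503 -0.0939] far [ 0.5461 -0.0097]
handle base near [ 0.5254 -0.0518] [ 0.5665 -0.0568] top near [ 0.5306 -0.0684] [ 0.5677 -0.0697] top far [ 0.5304 -0.0474] [ 0.5662 -0.0478]
crock top L,R [ 0.409  -0.3004] [ 0.5286 -0.2977] near [ 0.4759 -0.3581] far [ 0.4639 -0.2366] base near [ 0.4678 -0.345 ]
(205, 468) [ 0.4404 -0.3517]
(200, 345) [ 0.4256 -0.2676]
(213, 345) [ 0.4321 -0.2675]
(185, 345) [ 0.4181 -0.2678]
(200, 390) [ 0.4303 -0.2996]
(213, 375) [ 0.4351 -0.289 ]
(255, 415) [ 0.4593 -0.3162]
[200 265] [264 323]
((306.181640625, 214.17832946777344), (22.276790618896484, 24.566171646118164), 88.38538360595703) [ 0.54423222 -0.04802437  0.006     ]
```

Emit:
move_arm:
  plan: [0.72,0.99,0,0,0,-0.04,1.44,1.97,0,0,0,-0.08,2.17,2.96,0,0,0,-0.12,2.89,3.94,0,0,0,-0.16,3.61,4.93,0,0,0,-0.2,4.33,5.92,-0.2,0,0,-0.24,5.05,6.9,-0.5,0,0,-0.28,5.78,7.89,-0.9,0,0,-0.32,6.5,8.87,-1.3,0,0,-0.36,7.22,9.86,-1.6,0,0,-0.36]
  grip: 60

```text
time_s: 1.55
eef_pos: [0.5445, -0.053, 0.1517]
eef_rot: [0.0, 1.0, -0.016, -0.0]
wrist_force: [1.1, -2.2, 0.2]
opening: 0.703
grasp_force: 0.0
```

Run:
```python
from h import *
c=cam('top','top1.png'); o=ctrl.get_obs(); print(o['time_s'],o['eef_pos'],R.from_quat(np.array(o['eef_rot'])[[1,2,3,0]]).as_matrix().round(3))
cv2.imwrite('pics/top1c.png',cv2.resize(c['pixels'][180:300,290:430,::-1],None,fx=5,fy=5,interpolation=cv2.INTER_CUBIC))
```

```text
1.6 [ 0.54633531 -0.04689601  0.14969201] [[ 1.    -0.029 -0.   ]
 [-0.029 -1.     0.004]
 [-0.    -0.004 -1.   ]]
```

View pics/top1c.png

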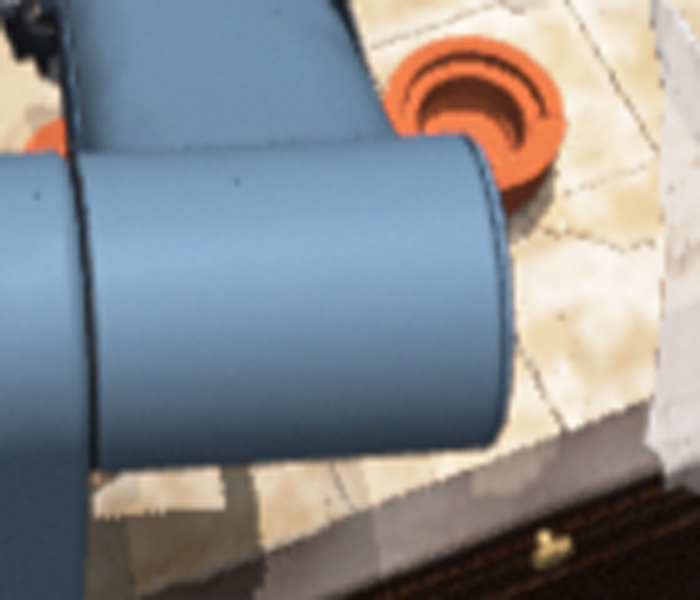

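Emit:
move_arm:
  plan: [0,0,-0.8,0,0,0,0,0,-1.6,0,0,0,0,0,-2.3,0,0,0,0,0,-2.73,0,0,0,0,0,-2.73,0,0,0,0,0,-2.73,0,0,0]

```text
time_s: 2.35
eef_pos: [0.5444, -0.055, 0.0168]
eef_rot: [0.0, 1.0, -0.016, 0.001]
wrist_force: [0.6, -1.2, 1.6]
opening: 0.7
grasp_force: 0.0
```

Emit:
move_arm:
  plan: [0,0,0,0,0,0,0,0,0,0,0,0,0,0,0,0,0,0,0,0,0,0,0,0,0,0,0,0,0,0,0,0,0,0,0,0,0,0,0,0,0,0,0,0,0,0,0,0]
  grip: 5

```text
time_s: 3.35
eef_pos: [0.5445, -0.0549, 0.0169]
eef_rot: [0.0, 1.0, -0.016, 0.001]
wrist_force: [-0.2, 0.9, 6.4]
opening: 0.174
grasp_force: 59.8
```

Run:
```python
from h import *
c=cam('side'); o=ctrl.get_obs(); print(o['time_s'],o['eef_pos'],o['eef_rot'],o['q'])
cv2.imwrite('pics/s2.png',cv2.resize(c['pixels'][190:330,170:330,::-1],None,fx=4.4,fy=4.2,interpolation=cv2.INTER_CUBIC))
```

```text
3.4 [ 0.54454609 -0.05484076  0.01693944] [ 1.72057729e-04  9.99871160e-01 -1.60265315e-02  8.85942328e-04] [-3.17424226e-01  4.12358508e-01  1.80731168e+00  2.48075097e-04
  9.20128318e-01  1.28527646e+00]
```

View pics/s2.png

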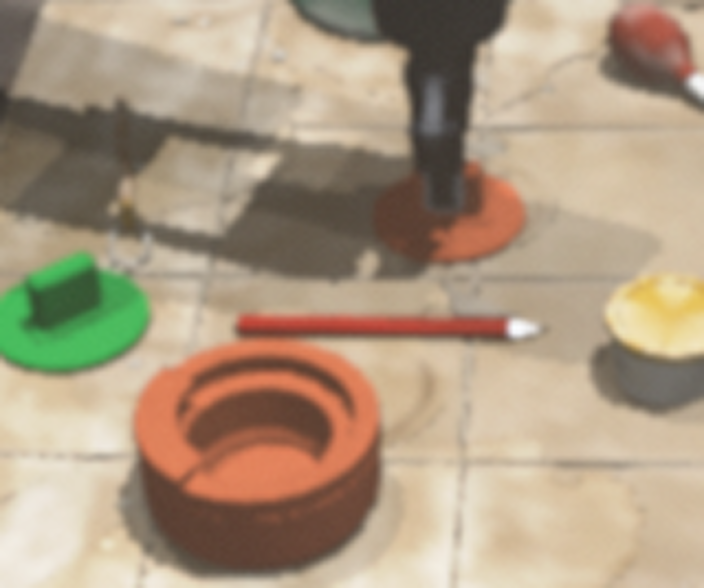

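Run:
```python
from h import *
t=cam('top');s=cam('side'); C=np.array([.4687,-.298])
for p in [(555,118),(565,112),(535,120),(428,125),(420,132)]:
    q=onz(t,290+p[0]/5,180+p[1]/5,.063)[:2]; d=q-C; print(p,q.round(4),np.hypot(*d).round(4),np.degrees(np.arctan2(d[1],d[0])).round(1)%360)
a=onz(t,290+385/5,180+100/5,.058);b=onz(t,290+566/5,180+100/5,.058);f=onz(t,290+475/5,180+36/5,.058);print(a,b,f)
cv2.imwrite('pics/tc.png',cv2.resize(s['pixels'][262:326,192:272,::-1],None,fx=9,fy=9,interpolation=cv2.INTER_CUBIC))
```

```text
(555, 118) [ 0.438  -0.3374] 0.0499 232.1
(565, 112) [ 0.4396 -0.3456] 0.0558 238.6
(535, 120) [ 0.4416 -0.3246] 0.038 224.4
(428, 125) [ 0.4642 -0.258 ] 0.0402 96.5
(420, 132) [ 0.4614 -0.2509] 0.0477 98.8
[ 0.49380745 -0.24207005  0.058     ] [ 0.44954301 -0.35262552  0.058     ] [ 0.51569103 -0.31926746  0.058     ]
```

View pics/tc.png

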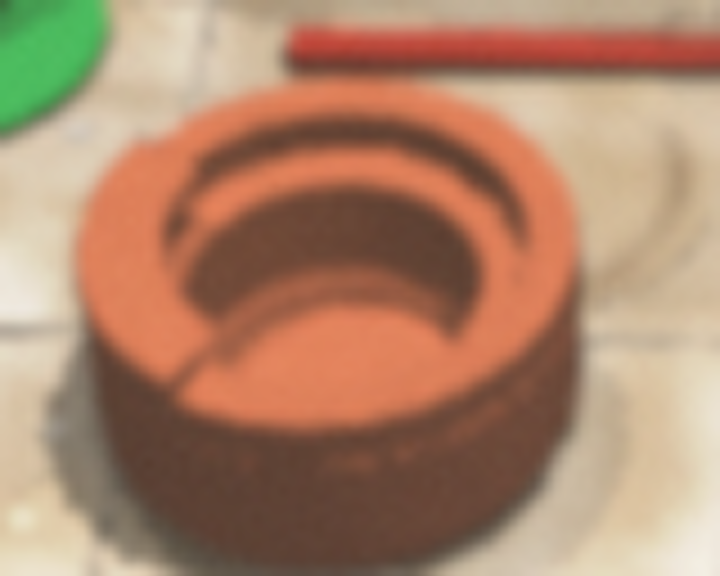

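Run:
```python
from h import *
from scipy.optimize import least_squares
s=cam('side'); F=lambda u,v,z:onz(s,192+u/9,262+v/9,z)[:2]
pts=[(78,250,.063,.06),(95,190,.063,.06),(100,320,.063,.06),(580,235,.058,.06),(545,155,.058,.06),(470,105,.058,.06),(360,78,.058,.06),(250,92,.058,.06),(300,430,.058,.06),(200,400,.058,.06),(400,420,.058,.06),(500,370,.058,.06),(350,118,.058,.047),(440,140,.058,.047),(520,235,.058,.047),(270,132,.058,.047)]
P=np.array([F(*p[:3]) for p in pts]);r=np.array([p[3] for p in pts])
f=lambda c:np.hypot(*(P-c).T)-r
k=least_squares(f,[.468,-.298],loss='soft_l1',f_scale=.001);print(k.x,(f(k.x)*1000).round(1))
for p in [(172,388),(152,143),(200,165),(225,340)]:
    d=F(*p,.063)-k.x; print(p,np.hypot(*d).round(4),np.degrees(np.arctan2(d[1],d[0]))%360)
```

```text
[ 0.46823326 -0.29648605] [-1.3 -0.9 -2.1 -0.2 -0.7 -1.   0.8  0.9 -0.7 -4.4  0.2 -0.7 -1.  -2.2
 -1.5 -2.1]
(172, 388) 0.0595 240.4291489745718
(152, 143) 0.0555 146.66116963467934
(200, 165) 0.0406 145.65232124918543
(225, 340) 0.0409 241.8359584670078
```

Emit:
move_arm:
  plan: [0,0,0.4,0,0,0,0,0,1.2,0,0,0,0,0,2.2,0,0,0,-0.25,-0.8,2.46,0,0,0.07,-0.5,-1.6,2.46,0,0,0.14,-0.75,-2.5,2.46,0,0,0.2,-1.0,-3.4,2.46,0,0,0.268,-1.25,-4.1,2.46,0.0115,-0.11,0.268,-1.47,-4.82,2.46,0.0215,-0.2095,0.268,-1.47,-4.82,2.46,0.0215,-0.2095,0.268]

```text
time_s: 4.8
eef_pos: [0.4678, -0.2987, 0.1384]
eef_rot: [-0.012, 0.988, 0.115, 0.104]
wrist_force: [-0.7, 0.2, -2.8]
opening: 0.17
grasp_force: 59.0
```

Emit:
move_arm:
  plan: [0,0,0,0,0,0,0,0,0,0,0,0]

```text
time_s: 5.05
eef_pos: [0.4707, -0.2946, 0.1387]
eef_rot: [-0.013, 0.987, 0.118, 0.104]
wrist_force: [0.7, -0.2, -2.6]
opening: 0.175
grasp_force: 59.0
```

Run:
```python
from h import *
c=cam('side'); o=ctrl.get_obs(); print(o['time_s'],o['eef_pos'],o['wrist_force'],o['opening'],R.from_quat(np.array(o['eef_rot'])[[1,2,3,0]]).as_matrix().round(3))
cv2.imwrite('pics/s3.png',cv2.resize(c['pixels'][225:325,170:290,::-1],None,fx=6,fy=6,interpolation=cv2.INTER_CUBIC))
```

```text
5.1 [ 0.47078908 -0.29449145  0.13873811] [ 1.16786732  0.57337524 -2.10420218] 0.17774331753385217 [[ 0.95   0.237  0.202]
 [ 0.232 -0.972  0.05 ]
 [ 0.208 -0.    -0.978]]
```

View pics/s3.png

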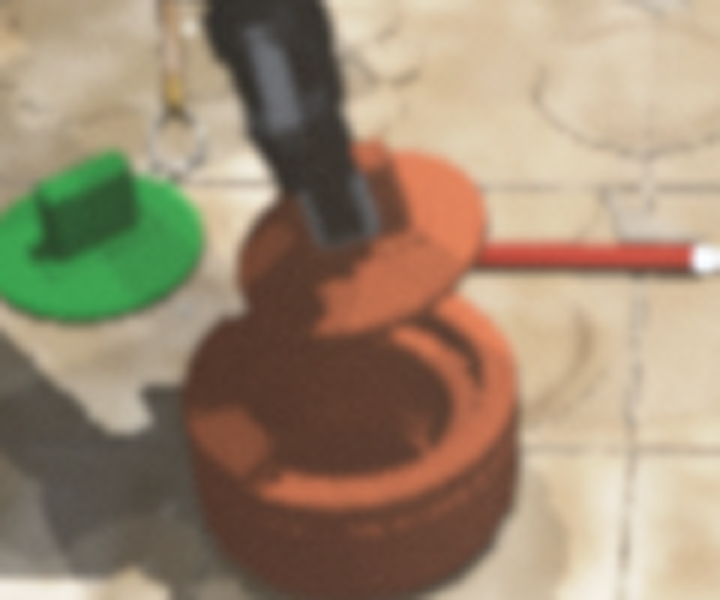

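Run:
```python
from h import *
c=cam('side'); o=ctrl.get_obs(); M=R.from_quat(np.array(o['eef_rot'])[[1,2,3,0]]).as_matrix(); p=o['eef_pos']
xl,zl=M[:,0],-M[:,2]; yl=np.cross(zl,xl)
L=p+.0035*xl-.017*zl; C=np.array([.4682,-.2965,.045]); e=np.array([np.cos(.2356),np.sin(.2356),0])
print('L-C',((L-C)*1000).round(1),'e',(L-C)@e*1000,'n',(L-C)@np.cross([0,0,1],e)*1000)
a=np.linspace(0,6.283,200)
q=np.array([proj(c,L+.006*zl+.045*(np.cos(t)*xl+np.sin(t)*yl)) for t in a]); q=(q-[170,225])*6
for n,i in(('L',q[:,0].argmin()),('R',q[:,0].argmax()),('far',q[:,1].argmin()),('near',q[:,1].argmax())): print(n,q[i].round())
hx=[(np.array(proj(c,L+.042*zl+x*.02*xl+y*.008*yl))-[170,225])*6 for x,y in((1,1),(1,-1))];print('handle top far-x corners',hx)
```

```text
L-C [ 9.4  3.6 77.9] e 10.016265451009113 n 1.3085063627206113
L [235. 262.]
R [488. 204.]
far [402. 140.]
near [324. 325.]
handle top far-x corners [array([385.31817452, 121.22206994]), array([391.45063452, 150.31040308])]
```

Emit:
move_arm:
  plan: [0.045,-0.015,-0.4,0,0,0,0.045,-0.015,-0.8,0,0,0,0.045,-0.015,-1.1,0,0,0,0.045,-0.015,-1.16,0,0,0,0.045,-0.015,-1.16,0,0,0,0.045,-0.015,-1.16,0,0,0]

```text
time_s: 5.9
eef_pos: [0.4727, -0.2948, 0.0804]
eef_rot: [-0.014, 0.987, 0.118, 0.104]
wrist_force: [3.3, 4.9, -5.3]
opening: 0.178
grasp_force: 58.8
```

Run:
```python
from h import *
c=cam('side'); o=ctrl.get_obs(); M=R.from_quat(np.array(o['eef_rot'])[[1,2,3,0]]).as_matrix(); p=o['eef_pos']
xl,zl=M[:,0],-M[:,2]
L=p+.0035*xl-.017*zl; C=np.array([.4682,-.2965,.045]); e=np.array([np.cos(.2356),np.sin(.2356),0])
print('e',(L-C)@e*1000,'n',(L-C)@np.cross([0,0,1],e)*1000,'low edge z',(L-.045*xl-C)[2]*1000,o['wrist_force'],o['torque'])
cv2.imwrite('pics/s4.png',cv2.resize(c['pixels'][240:330,180:280,::-1],None,fx=6,fy=6,interpolation=cv2.INTER_CUBIC))
```

```text
e 11.73691982494565 n 0.6350109768127303 low edge z 10.167922880645392 [ 3.03068731  3.93294395 -5.53141697] [ 0.81396581 -0.44588228  0.07330471]
```

View pics/s4.png

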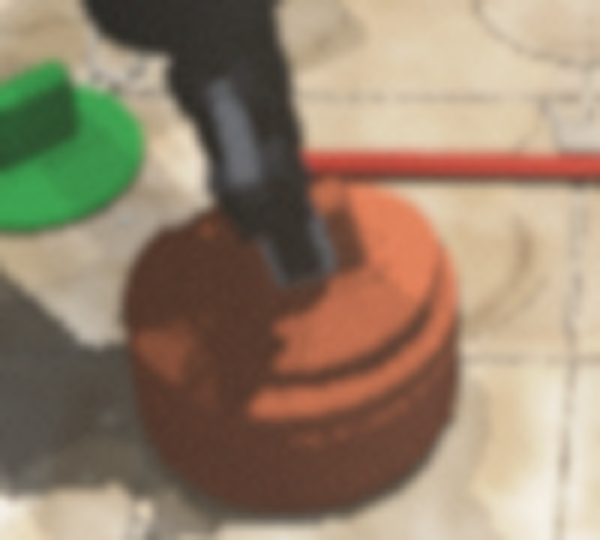

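Emit:
move_arm:
  plan: [0,0,-0.06,0,0,0,0,0,-0.06,0,0,0,0,0,-0.06,0,0,0]

```text
time_s: 6.32
eef_pos: [0.4731, -0.2956, 0.0781]
eef_rot: [-0.013, 0.987, 0.118, 0.104]
wrist_force: [4.5, 3.0, -3.6]
opening: 0.176
grasp_force: 59.1
```

Emit:
move_arm:
  plan: [0,0,-0.05,0,0,0,0,0,-0.05,0,0,0,0,0,-0.05,0,0,0]

```text
time_s: 6.7
eef_pos: [0.4731, -0.2965, 0.0762]
eef_rot: [-0.012, 0.987, 0.118, 0.105]
wrist_force: [1.7, 5.6, 4.8]
opening: 0.171
grasp_force: 60.2
```

Emit:
move_arm:
  plan: [0,0,-0.04,0,0,0,0,0,-0.04,0,0,0,0,0,-0.04,0,0,0]

```text
time_s: 7.08
eef_pos: [0.4734, -0.2966, 0.0756]
eef_rot: [-0.012, 0.987, 0.118, 0.105]
wrist_force: [-3.0, 9.9, 16.3]
opening: 0.176
grasp_force: 62.1
```

Run:
```python
from h import *
c=cam('side','s5full.png'); o=ctrl.get_obs(); p=o['eef_pos'];F=o['wrist_force'];T=o['torque'];print(p,F,T)
M=R.from_quat(np.array(o['eef_rot'])[[1,2,3,0]]).as_matrix(); xl,zl=M[:,0],-M[:,2]
L=p+.0035*xl-.017*zl; C=np.array([.4682,-.2965,.045]); e=np.array([np.cos(.2356),np.sin(.2356),0]);n=np.cross([0,0,1],e)
print('e',(L-C)@e*1000,'n',(L-C)@n*1000,'low edge z',(L-.045*xl-C)[2]*1000)
r=np.cross(F,T)/(F@F); d=F/np.linalg.norm(F)
for z in (-.03,-.015,-.005): 
    q=r+d*(z-r[2])/d[2]; print(z,'contact rel TCP e,n mm',q@e*1000,q@n*1000)
```

```text
[ 0.47347762 -0.29663224  0.07563792] [-2.87721623 10.00460868 16.70451274] [1.09265531 0.04227103 0.21163289]
e 12.094892097929382 n -1.3651501648092124 low edge z 5.297457861677804
-0.03 contact rel TCP e,n mm 14.947050838567957 45.57534245982011
-0.015 contact rel TCP e,n mm 14.531841539337767 54.91399648790284
-0.005 contact rel TCP e,n mm 14.255035339850975 61.139765839958
```

Emit:
move_arm:
  plan: [-0.006,0.028,0.06,0,0,0,-0.006,0.028,0.06,0.008,-0.034,0,-0.076,0.012,0.06,0.008,-0.034,0,-0.076,0.012,0.04,0.008,-0.034,0,-0.076,0.012,0.04,0.008,-0.034,0,-0.076,0.012,0.04,0.008,-0.034,0]

```text
time_s: 7.88
eef_pos: [0.4683, -0.2957, 0.0752]
eef_rot: [-0.015, 0.986, 0.117, 0.121]
wrist_force: [-5.2, 2.7, 3.2]
opening: 0.173
grasp_force: 60.4
```

```bash
cat > st.py <<'E'
from h import *
o=ctrl.get_obs(); p=o['eef_pos'];F=o['wrist_force'];T=o['torque'];print(o['time_s'],p.round(4),F.round(1),T.round(2))
M=R.from_quat(np.array(o['eef_rot'])[[1,2,3,0]]).as_matrix(); xl,zl=M[:,0],-M[:,2]
L=p+.0035*xl-.017*zl; C=np.array([.4682,-.2965,.045]); e=np.array([np.cos(.2356),np.sin(.2356),0]);n=np.cross([0,0,1],e)
print('e',(L-C)@e*1000,'n',(L-C)@n*1000,'low edge z',(L-.045*xl-C)[2]*1000,'tilt',np.degrees(np.arcsin(xl[2])),'Lz',(L-C)[2]*1000)
E
python3 st.py
```

```text
7.875 [ 0.4683 -0.2957  0.0752] [-5.2  2.7  3.2] [ 0.25  0.83 -0.09]
e 7.787723429107788 n 0.7428441475501624 low edge z 3.7023034634878353 tilt 13.982452551253221 Lz 14.575415897511073
```

Emit:
move_arm:
  plan: [-0.04,-0.01,-0.015,0,0,0,-0.074,-0.018,-0.025,0,0,0,-0.074,-0.018,-0.025,0,0,0,-0.074,-0.018,-0.025,0,0,0]

```text
time_s: 8.38
eef_pos: [0.4661, -0.2961, 0.0747]
eef_rot: [-0.015, 0.985, 0.118, 0.122]
wrist_force: [0.4, 7.3, 6.0]
opening: 0.174
grasp_force: 60.6
```

```bash
python3 st.py
```

```text
8.375 [ 0.4661 -0.2961  0.0747] [0.4 7.3 6. ] [ 0.92 -0.4   0.36]
e 5.594510557821176 n 0.9030563141184622 low edge z 3.102263793337043 tilt 14.150992267698529 Lz 14.103777607685455
```

Emit:
move_arm:
  plan: [-0.01,0.04,0,0,0,0,-0.01,0.04,0,0,0,0,-0.01,0.04,0,0,0,0]

```text
time_s: 8.75
eef_pos: [0.4643, -0.2949, 0.0738]
eef_rot: [-0.014, 0.986, 0.117, 0.121]
wrist_force: [0.2, 0.1, -1.1]
opening: 0.175
grasp_force: 59.7
```

```bash
python3 st.py
```

```text
8.75 [ 0.4643 -0.2949  0.0738] [ 0.2  0.1 -1.1] [0.08 0.17 0.05]
e 4.1131601694036934 n 2.4408934483126856 low edge z 2.3000914876895875 tilt 14.020450949131689 Lz 13.202161119602401
```

Emit:
move_arm:
  plan: [-0.04,-0.01,-0.01,0,0,0,-0.07,-0.016,-0.02,0,0,0,-0.07,-0.016,-0.02,0,0,0,-0.07,-0.016,-0.02,0,0,0]

```text
time_s: 9.25
eef_pos: [0.4611, -0.295, 0.073]
eef_rot: [-0.015, 0.986, 0.117, 0.122]
wrist_force: [3.1, 5.0, -1.2]
opening: 0.173
grasp_force: 59.7
```

```bash
python3 st.py
```

```text
9.25 [ 0.4611 -0.295   0.073 ] [ 3.1  5.  -1.2] [ 0.67 -0.42  0.25]
e 0.983832436775034 n 3.1878510286675152 low edge z 1.4402683934244127 tilt 14.06694168988248 Lz 12.377760405463082
```

Emit:
move_arm:
  plan: [-0.007,0.03,0,0,0,0,-0.007,0.03,0,0,0,0,-0.007,0.03,0,0,0,0]

```text
time_s: 9.62
eef_pos: [0.4603, -0.2943, 0.073]
eef_rot: [-0.014, 0.986, 0.117, 0.121]
wrist_force: [0.6, 0.6, -2.2]
opening: 0.178
grasp_force: 59.6
```

```bash
python3 st.py
```

```text
9.625 [ 0.4603 -0.2943  0.073 ] [ 0.6  0.6 -2.2] [ 0.02  0.19 -0.03]
e 0.38888038019808974 n 3.9631310295542765 low edge z 1.4449820899505583 tilt 14.013355514404495 Lz 12.34164491266751
```

Emit:
move_arm:
  plan: [0.015,0.009,-0.045,-0.0142,0.0594,0,0.03,0.018,-0.092,-0.0285,0.1187,0,0.03,0.018,-0.092,-0.0285,0.1187,0,0.03,0.018,-0.092,-0.0285,0.1187,0]

```text
time_s: 10.12
eef_pos: [0.4619, -0.2932, 0.0684]
eef_rot: [-0.007, 0.991, 0.118, 0.061]
wrist_force: [-1.0, 0.2, -1.6]
opening: 0.177
grasp_force: 59.6
```

```bash
python3 st.py
```

```text
10.125 [ 0.4619 -0.2932  0.0684] [-1.   0.2 -1.6] [-0.04  0.17  0.03]
e 0.2700336034042539 n 4.707980731571356 low edge z 1.3695404118588965 tilt 7.085999620762272 Lz 6.9206951441294215
```

Emit:
move_arm:
  plan: [0.02,0.005,-0.05,-0.0144,0.0601,0,0.03,0.008,-0.075,-0.0216,0.09,0,0.03,0.008,-0.075,-0.0216,0.09,0,0.03,0.008,-0.075,-0.0216,0.09,0]

```text
time_s: 10.62
eef_pos: [0.4633, -0.2927, 0.0646]
eef_rot: [-0.002, 0.993, 0.118, 0.015]
wrist_force: [-0.3, 0.5, -1.2]
opening: 0.171
grasp_force: 59.6
```

```bash
python3 st.py
```

```text
10.625 [ 0.4633 -0.2927  0.0646] [-0.3  0.5 -1.2] [ 0.02  0.05 -0.01]
e 0.16842940767562056 n 4.811712865092694 low edge z 1.3273677646174418 tilt 1.7652333327038532 Lz 2.7135594616486127
```

Emit:
move_arm:
  plan: [0.01,0.002,-0.03,-0.0072,0.03,0,0.01,0.002,-0.06,-0.0072,0.03,0,0.01,0.002,-0.06,-0.0072,0.03,0,0.01,0.002,-0.06,-0.0072,0.03,0]

```text
time_s: 11.12
eef_pos: [0.4642, -0.2931, 0.0627]
eef_rot: [0.0, 0.993, 0.118, -0.0]
wrist_force: [-4.0, 1.0, 5.9]
opening: 0.174
grasp_force: 60.8
```

```bash
python3 st.py
```

```text
11.125 [ 0.4642 -0.2931  0.0627] [-4.   1.   5.9] [0.28 0.5  0.07]
e 0.4033640415024329 n 4.183375995079655 low edge z 0.715999149151443 tilt -0.04403373082817757 Lz 0.6814151412359304
```

Emit:
move_arm:
  plan: [0,0,-0.02,0,0,0,0,0,-0.02,0,0,0,0,0,-0.02,0,0,0]

```text
time_s: 11.5
eef_pos: [0.4642, -0.2932, 0.0626]
eef_rot: [0.0, 0.993, 0.118, -0.0]
wrist_force: [-6.8, 2.8, 14.2]
opening: 0.178
grasp_force: 61.9
```

```bash
python3 st.py
python3 - <<'E'
from h import *
c=cam('side')
cv2.imwrite('pics/s6.png',cv2.resize(c['pixels'][245:330,185:275,::-1],None,fx=7,fy=7,interpolation=cv2.INTER_CUBIC))
E
```

```text
11.5 [ 0.4642 -0.2932  0.0626] [-6.8  2.8 14.2] [0.74 0.86 0.12]
e 0.33147930842851087 n 4.141036972880638 low edge z 0.6029370746197527 tilt -0.05392800684619083 Lz 0.5605821233407582
```

View pics/s6.png

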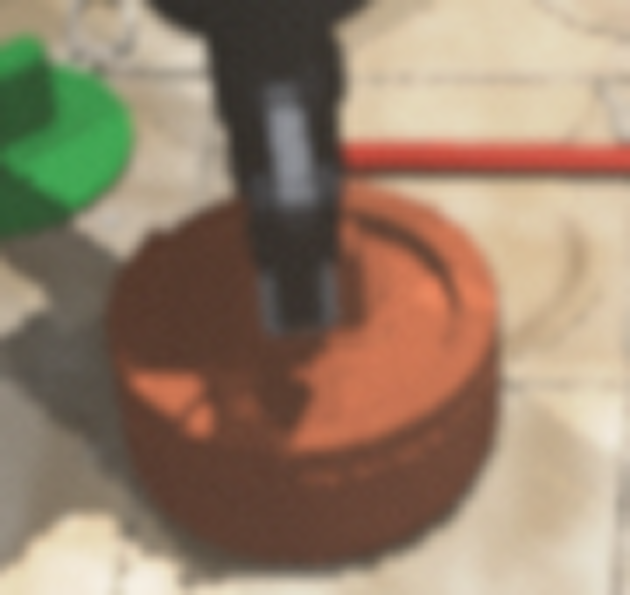

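The lid lies inside the recess, with its rim under the lip on the left (around (160,330)) and the recess wall visible at (420,250). The contact is firm and level, so I release.

Emit:
move_arm:
  plan: [-0.01,0,0.03,0,0,0,-0.01,0,0.03,0,0,0]

```text
time_s: 11.8
eef_pos: [0.4639, -0.293, 0.0627]
eef_rot: [0.0, 0.993, 0.118, -0.0]
wrist_force: [-2.6, -0.4, 3.8]
opening: 0.175
grasp_force: 60.5
```

Emit:
move_arm:
  plan: [0,0,0,0,0,0,0,0,0,0,0,0,0,0,0,0,0,0,0,0,0,0,0,0]
  grip: 34

```text
time_s: 12.3
eef_pos: [0.4636, -0.2927, 0.0621]
eef_rot: [-0.0, 0.993, 0.118, -0.0]
wrist_force: [0.0, 0.7, -0.4]
opening: 0.402
grasp_force: 0.0
```

Emit:
move_arm:
  plan: [0,0,0.3,0,0,0,0,0,0.8,0,0,0,0,0,1.6,0,0,0,0,0,2.6,0,0,0,-0.3,0.9,3.2,0,0,0,-0.6,1.8,3.2,0,0,0,-0.9,2.7,3.2,0,0,0,-1,3.6,3.2,0,0,0,-1,4.5,3.2,0,0,0]

```text
time_s: 13.42
eef_pos: [0.4133, -0.0665, 0.2235]
eef_rot: [0.001, 0.993, 0.118, 0.001]
wrist_force: [-0.3, 0.3, -0.4]
opening: 0.401
grasp_force: 0.0
```

Run:
```python
from h import *
c=cam('side');t=cam('top'); print(ctrl.get_obs()['time_s'])
a=cv2.resize(c['pixels'][210:330,180:330,::-1],(750,600),interpolation=cv2.INTER_CUBIC)[:, :480]
a=cv2.resize(c['pixels'][252:332,190:280,::-1],(450,400),interpolation=cv2.INTER_CUBIC);b=cv2.resize(t['pixels'][172:232,350:418,::-1],(340,300),interpolation=cv2.INTER_CUBIC)
w=np.zeros((400,790,3),np.uint8);w[:,:450]=a;w[:300,450:]=b
cv2.imwrite('pics/end.png',w)
```

```text
13.525
```

View pics/end.png

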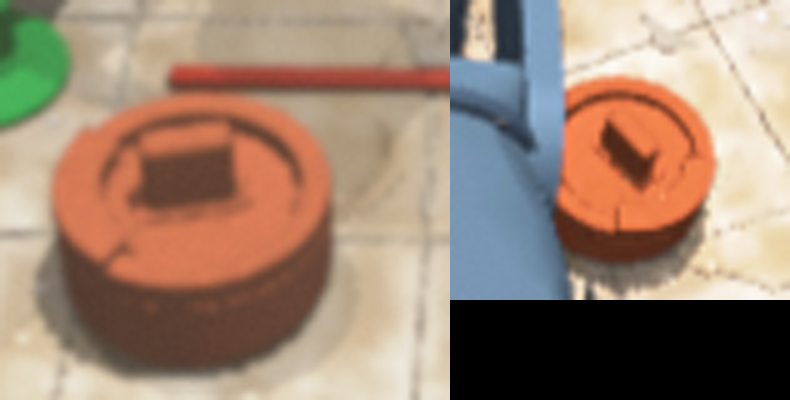

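The lid sits in the recess under the lip, with its handle upright at (188,165), an even shadow along the far wall, and the pencil undisturbed. I hand the job in.

```bash
python3 -c "
from bench import ctrl
print(ctrl.hand_in())"
```

```text
the job is handed in; nothing more can be done
None
```

The lid went in tilted under the lip, was levelled and released, and looks flat in its recess; I handed the job in at about 13.5 s, with the pencil and slip trailer never touched and only light contact on the crock.

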